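# Pop open a push-to-open coffee cupboard

### The arm

A 7-joint arm with a two-finger parallel gripper is mounted at the origin on the work surface. World frame = base frame: x ahead of the robot, y to its left, z up, the work surface at z = 0. Lengths are in m, angles in rad, forces in N, time in s.
With the tool pointing down it reaches from about 0.4 to 0.85 m from the base axis. Payload 4.5 kg.
Tool frame: the origin (TCP) lies midway between the tips of the shut fingers; the grasp point (between the pads) lies 19 mm behind it; z points along the fingers, y is the direction in which the jaws open and shut (so a half turn about z gives the same grasp; the last joint's range is limited). The gripper opens to 88 mm and grips with 3 to 60 N. Pads are 18 mm wide; open, the fingers measure 123 mm over their backs; the gripper's body (75 mm by 187 mm) begins 45 mm behind the grasp point.
Start: joints at [1.144, 0.689, -0.195, 1.565, 0.157, 0.902, -0.215], TCP at [0.278, -0.56, 0.239] pointing down, gripper open.
Joint ranges: [-3.01, 3.01], [-0.46, 2.08], [-1.47, 1.51], [0.13, 2.56], [-1, 4.14], [0.04, 2.09], [-2.66, 2.66]. Speed limits (rad/s): [2.57, 2.57, 3.14, 3.14, 3.14, 3.14, 3.14].

### API

Orientations are given as a unit quaternion [x, y, z, w].
In Python, from plant import r gives the robot as it stands. The module is installed in compiled form; this text tells all that it offers.
- The arm moves only by the shell command python3 -m jog 'ROWS' [FORCE]. ROWS is JSON, a list of rows, each an object with "translation": the shift along the tool's x, y, z in units of 40 mm (1.0 is 40 mm), a list of three; "twist": the turn about the tool's z in units of 6 degrees (1.0 is 6 degrees); "claw": the opening in per cent of the stroke, from 0 (shut) to 100 (fully open). A call has 1 to 20 rows; each row shifts and turns the commanded pose from where the row before left it, along the tool's axes as they then stand; what a row does not reach is not made up. A row lasts 1/12 s, in which the tool goes at most 41.7 mm and 7.16 degrees, less where a joint would pass 70% of its speed; a pose out of reach is approached as far as the arm can. A call is refused whole if a number of a shift passes 1 or a number of a turn 1, either way. A call with a gripper value outside its range is refused whole. The fingers move at their own pace and stop on an object; FORCE is the grip in N (left out, the last holds). Time passes only in rows, so rows that do not move let the fingers close. It gives the time, the measured TCP pose, the force and the opening at its end, in the units of the state.
- r.get_state(): the state, without advancing time (a new reading comes with each control period).
- r.snapshot(name): name is "side" or "top"; returns a dict with "img" (384x512x3 uint8, red, green, blue), "fx", "fy", "cx", "cy" (pixels), "origin" and "rotation" of the camera in the world. Camera axes: x right, y up, looking along -z (the intrinsics and any distortion apply to the point x, -y, -z); pixel columns grow to the right and rows downward; lengths in m; the calibration is good to about 2 mm. A picture is of the moment at which its call begins. There is no depth.
- r.finish_job(): hands the job in, once; it reports no verdict.
Trained networks look in the newest picture that a camera, given by its name, has taken for a name from the list of things; names that differ only in an ending like _2 or _b are one class to them, and where a whole thing is asked for, a point or a joint stands for the part that bears it (a point fixed in the world has none). Each returns a list of dicts, best first, with "confidence" (0 to 1); they miss things now and then, are a little off and sometimes report something else, mostly with a low value. They report only what shows in the picture. A call takes as long as a camera call.
- r.spot_in(label, camera): "rect" ([left, top, right, bottom] in pixels, round what is visible of it).
- r.spot_point(label, camera): "location" ([row, column] in pixels: a listed point, or the origin of a listed thing).
The state is a dict: "clock": time; "q": joint angles; "qd": joint speeds; "joint_torque": joint torques, N m; "tool_pos": TCP position; "eef_rot": TCP orientation; "contact_force": force on the tool from outside, world axes, zero at the start; "moment": the same for the moment, N m; "opening": opening from 0.0 (shut) to 1.0 (fully open).
Only numpy, scipy, OpenCV 4.12 (cv2) and the standard library are available. Lean on these libraries where they do the work, as an engineer would, in place of code of your own. Each camera call takes 0.05 s, during which the arm holds its last target. There are 200 camera calls.

### The job

Open the small handle-less coffee cupboard using only the fingertips or the outside of the fingers: press its closed blue door inwards near the free edge until the push catch lets go and the door springs ajar by itself, then put a fingertip behind the free edge and push the door round until it stands wide open, about square to the cupboard's front. Never take the door between the fingers, leave the coffee things on and around the cupboard where they stand, and finish with the hand clear.

Things in the scene. Friction and masses are not known exactly. Their poses are not given: they have to be found in the camera images.
- cupboard: Fixed wooden coffee cupboard, an open-fronted box 200 deep (its x), 240 wide (y), 200 mm high. Origin: centre of its underside, on the shelf; x points from front to back, y to the left as one faces the front, z up. The front, at x = -100 mm, looks towards the robot; a blue door covers it, its inner face 8 mm in front when closed.
- door (a joint): Door angle, rad: 0 closed on its catch; grows to 1.9 as the free (right, -y) edge swings out towards the robot; -0.035 is the inward stop (7 mm at the free edge). Pressed in about 5 mm near that edge (about 4 N) the catch lets go; when the press is withdrawn a damped spring sends the door to about 0.5 rad within 1 s. Past that it swings freely with slight friction (0.06 N m) and stays where left.
- door_press (a point): Point on the door's outer face, 35 mm below its top edge, 25 mm from its free edge, 200 mm from the hinge axis. Turns with the door: x into the door, y along it to the hinge, z up. The door is a slab 16 thick (x = 0 to 16 mm here), 230 wide, 192 mm high, top edge 198 mm above the shelf. A catch pin reaches 50 mm back from its inner face near the free edge, 50 to 105 mm above the shelf.
- door_hinge (a point): Point on the door's vertical hinge axis, at the height of the door's top edge, in the mid plane of the slab, 5 mm from its left edge. In the cupboard frame it lies at (-116, +110, 198) mm. Same axes as door_press.
- cezve: Stainless coffee pot, 88 mm across, 78 mm high, with a long handle along its own +x (to 170 mm out, 100 mm high). Stands on the shelf at the left of the cupboard. Origin: centre of its underside. Leave alone.
- canister: Closed red tin canister with steel lid, 90 mm across, 125 mm high, on the shelf to the right of the cupboard or in front to the right. Origin: centre of its underside. Leave alone.
- cup: Small glass cup, 66 mm across, 70 mm high, on the shelf in front to the right of the cupboard or beside it (it and the canister may change places). Origin: centre of its underside. Leave alone.
- saucer1: Lowest of three white saucers stacked on the cupboard's top, 132 mm across, about 14 mm high each. Origin: centre of its underside. Leave alone.
- saucer2: Middle saucer of the stack. Origin: centre of its underside. Leave alone.
- saucer3: Top saucer of the stack. Origin: centre of its underside. Leave alone.

How it is judged:
By the outcome, as a careful person would: the job done as asked, in the order asked, and still so for the second after the job is handed in, with the robot touching nothing.
It also fails if it takes over 48 s, if anything falls off the work surface, if the arm or the gripper's body presses on something with over 40 N, if the wrist force passes 120 N, or if a joint passes its speed limit or range.

## Working session

There is one attempt and no reset: what is moved stays moved. The work goes in short steps, Python scripts to look and compute and a shell command to move; the robot and the scene stay as the last step left them, time stands still between calls to the robot, and variables do not carry over. Pictures are saved under pics/ and viewed, about 8 in all and at most 12, crops included, and the job is handed in when it is done.

```bash
mkdir -p pics
cat > h.py <<'E'
from plant import r
import numpy as np, cv2
from scipy.spatial.transform import Rotation as R
def ray(s,row,col):
    M=np.array(s["rotation"]); M=M if M.shape==(3,3) else R.from_quat(M).as_matrix()
    d=M@np.array([(col-s["cx"])/s["fx"],-(row-s["cy"])/s["fy"],-1]); return np.array(s["origin"]),d/np.linalg.norm(d)
def proj(s,p):
    M=np.array(s["rotation"]); M=M if M.shape==(3,3) else R.from_quat(M).as_matrix()
    c=M.T@(np.array(p)-np.array(s["origin"])); return s["cy"]-s["fy"]*c[1]/c[2]*-1*-1 if 0 else s["cy"]+s["fy"]*c[1]/c[2], s["cx"]-s["fx"]*c[0]/c[2]
def tri(a,b):
    (o1,d1),(o2,d2)=a,b
    t=np.linalg.lstsq(np.c_[d1,-d2],o2-o1,rcond=None)[0]
    p,q=o1+t[0]*d1,o2+t[1]*d2; return (p+q)/2,np.linalg.norm(p-q)
def onz(a,z): return a[0]+a[1]*(z-a[0][2])/a[1][2]
E
python3 - <<'E'
from h import *
S={}
for c in("side","top"):
    s=S[c]=r.snapshot(c); cv2.imwrite(f"pics/{c}0.png",s["img"][:,:,::-1]); print(c,s["origin"],s["fx"],[k for k in s])
for n in["door_press","door_hinge","cupboard","canister","cup","cezve","saucer1"]:
    o={c:r.spot_point(n,c) for c in S}
    print(n,{c:[(np.round(x["location"]),round(x["confidence"],2)) for x in o[c][:2]] for c in o})
    if all(o.values()):
        print("  ",np.round(np.r_[tri(*[ray(S[c],*o[c][0]["location"]) for c in S])],4))
print(r.get_state()["eef_rot"],r.get_state()["clock"],R.from_quat(r.get_state()["eef_rot"]).as_matrix().round(2))
E
```

```text
side [ 0.18474361 -0.09878919  0.80601395] 370.19835802127994 ['img', 'fx', 'fy', 'cx', 'cy', 'origin', 'rotation']
top [0.44955053 0.02466047 0.9974787 ] 412.717271227061 ['img', 'fx', 'fy', 'cx', 'cy', 'origin', 'rotation']
door_press {'side': [(array([190., 241.]), 0.83)], 'top': [(array([224., 251.]), 0.61), (array([160., 145.]), 0.58)]}
   [0.5511 0.0367 0.1872 0.0019]
door_hinge {'side': [(array([144., 161.]), 0.69)], 'top': [(array([196., 151.]), 0.68)]}
   [0.6007 0.2297 0.2072 0.01  ]
cupboard {'side': [(array([175., 232.]), 0.8)], 'top': []}
canister {'side': [(array([214., 308.]), 0.96)], 'top': [(array([200., 309.]), 0.81)]}
   [ 0.6388 -0.1024 -0.0037  0.0032]
cup {'side': [(array([284., 287.]), 0.64)], 'top': [(array([278., 307.]), 0.92)]}
   [ 0.4478 -0.0926  0.0183  0.0008]
cezve {'side': [(array([176., 233.]), 0.71), (array([151., 165.]), 0.65)], 'top': [(array([160., 145.]), 0.67)]}
   [0.7072 0.2019 0.0265 0.1938]
saucer1 {'side': [(array([118., 234.]), 0.64), (array([108., 230.]), 0.59)], 'top': [(array([134., 222.]), 0.76), (array([273., 309.]), 0.2)]}
   [0.7379 0.1059 0.1801 0.0083]
[9.73577737e-01 2.28355840e-01 1.56426280e-05 3.38337057e-05] 0.8 [[ 0.9   0.44  0.  ]
 [ 0.44 -0.9  -0.  ]
 [ 0.    0.   -1.  ]]
```

View pics/side0.png

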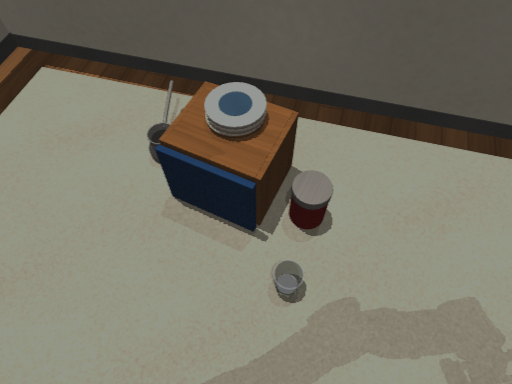

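View pics/top0.png

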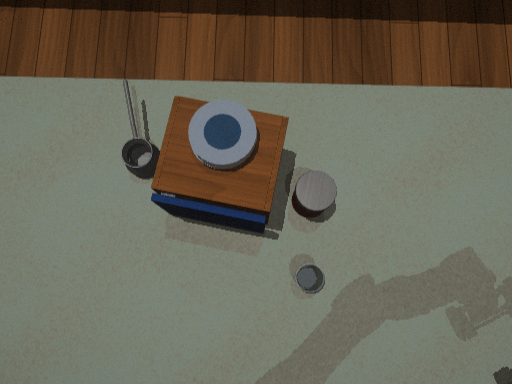

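The side view shows the cupboard with its blue door at rows 145–222, cols 160–258. The canister is at (200,310) and the cup at (280,288). In the top view the door's top edge runs from (200,153) to (225,267), a yaw of about -12°. I'll fit the pose and check it with an overlay.

```bash
cat >> h.py <<'E'
def world(p,l):
    c,s=np.cos(p[2]),np.sin(p[2]); return np.array([p[0]+c*l[0]-s*l[1],p[1]+s*l[0]+c*l[1],l[2]])
E
python3 - <<'E'
from h import *
from scipy.optimize import least_squares
S={c:r.snapshot(c) for c in("side","top")}
L={"door_press":(-.124,-.09,.163),"door_hinge":(-.116,.11,.198),"cupboard":(0,0,0)}
obs=[]
for n in L:
    for c in S:
        for x in r.spot_point(n,c)[:1]: obs.append((n,c,x["location"],x["confidence"]))
def f(p): return np.concatenate([np.array(proj(S[c],world(p,L[n])))-loc for n,c,loc,_ in obs])
q=least_squares(f,[.7,.1,-.2],loss="soft_l1",x_scale=[.01,.01,.05])
p=q.x; print(p.round(4),np.degrees(p[2])); 
for o,e in zip(obs,f(p).reshape(-1,2)): print(o,e.round(1))
ims=[]
for c in S:
    im=cv2.resize(S[c]["img"][:,:,::-1],None,fx=4,fy=4,interpolation=cv2.INTER_CUBIC)
    C=[(x,y,z) for z in(.006,.198) for x,y in((-.124,-.115),(-.124,.115),(-.108,.115),(-.108,-.115))]+[(-.1,-.12,.2),(-.1,.12,.2),(.1,.12,.2),(.1,-.12,.2)]
    P=[tuple(int(4*v+2) for v in proj(S[c],world(p,l))[::-1]) for l in C]
    for i in(0,4,8): cv2.polylines(im,[np.array(P[i:i+4])],True,(0,255,255),1)
    ims.append(im[300:900,560:1160][:, :] if c=="side" else im[330:930,540:1140])
cv2.imwrite("pics/fit.png",cv2.resize(np.hstack(ims),(800,400)))
o=np.array(p); 
for n,h in(("canister",.125),("cup",.07),("saucer1",.2)):pass
np.save("pose.npy",p)
E
```

```text
[ 0.6992  0.108  -0.1599] -9.161746491049566
('door_press', 'side', [190.0, 240.2], 0.59) [1.2 1.3]
('door_press', 'top', [222.8, 251.3], 0.95) [-2.9 -0.5]
('door_hinge', 'side', [145.8, 159.3], 0.73) [ 0.1 -2.1]
('door_hinge', 'top', [196.2, 151.5], 0.76) [-0.9  0. ]
('cupboard', 'side', [175.8, 234.6], 0.82) [-0.3 -1. ]
('cupboard', 'top', [160.7, 148.1], 0.23) [12.9 77.2]
```

View pics/fit.png

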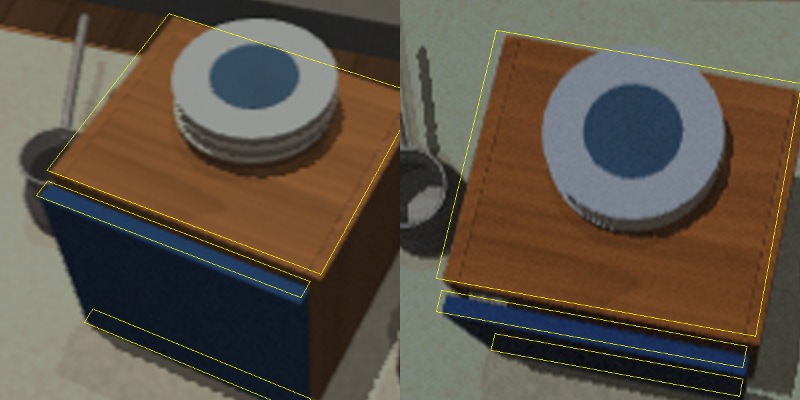

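The overlay is within about 5 mm, but the yaw is slightly too small. I'll refit with the cupboard top corners read off the crop: top view (508,34), (798,88), (762,343), (443,280); side view (50,172), (170,15), (320,277).

Run:
```python
from h import *
from scipy.optimize import least_squares
S={c:r.snapshot(c) for c in("side","top")}
A,B,C,D=(-.1,-.12,.2),(-.1,.12,.2),(.1,.12,.2),(.1,-.12,.2)
raw=[("top",C,508,34),("top",D,798,88),("top",A,762,343),("top",B,443,280),("side",B,50,172),("side",C,170,15),("side",A,320,277)]
# door top corners (outer)
raw+=[("side",(-.124,.115,.198),40,193),("side",(-.124,-.115,.198),304,299),("top",(-.124,.115,.198),442,314),("top",(-.124,-.115,.198),744,369)]
obs=[(c,l,((300 if c=="side" else 330)+1.5*v)/4-.5,((560+1.5*u) if c=="side" else 540+1.5*(u-400))/4-.5) for c,l,u,v in raw]
f=lambda p:np.concatenate([np.array(proj(S[c],world(p,l)))-(a,b) for c,l,a,b in obs])
q=least_squares(f,[.7,.1,-.16],loss="soft_l1",x_scale=[.01,.01,.05]);p=q.x
print(p.round(4),np.degrees(p[2]));print(f(p).reshape(-1,2).round(1).tolist())
np.save("pose.npy",p)
for n,l in(("press",(-.124,-.09,.155)),("free inner",(-.108,-.115,.198)),("hinge",(-.116,.11,.198))): print(n,world(p,l).round(4))
for n,z in(("canister",.125),("cup",.07),("saucer3",.228)):
    for c in S:
        for x in r.spot_in(n,c)[:1]: print(n,c,np.round(x["rect"]),x["confidence"])
        for x in r.spot_point(n,c)[:1]: w=onz(ray(S[c],*x["location"]),0 if z<.2 else z); d=w-[p[0],p[1],0]; cc,s=np.cos(p[2]),np.sin(p[2]); print("  ",w.round(3),"local",(cc*d[0]+s*d[1]).round(3),(-s*d[0]+cc*d[1]).round(3))
```

```text
[ 0.6973  0.1047 -0.1652] -9.464647751034619
[[-0.8, -2.6], [-0.4, 3.2], [-1.2, -1.0], [0.0, -1.0], [0.1, -0.0], [0.1, 1.0], [0.2, 1.4], [1.7, -0.3], [0.9, -0.1], [-0.3, -0.7], [0.7, 1.0]]
press [0.5602 0.0363 0.155 ]
free inner [0.5719 0.009  0.198 ]
hinge [0.601  0.2322 0.198 ]
canister side [289. 169. 332. 227.] 0.72
   [ 0.64  -0.095  0.   ] local -0.024 -0.206
canister top [292. 170. 339. 217.] 0.62
   [ 0.636 -0.097  0.   ] local -0.028 -0.209
cup side [276. 257. 306. 299.] 0.7
   [ 0.452 -0.093  0.   ] local -0.209 -0.235
cup top [296. 261. 324. 296.] 0.64
   [ 0.45  -0.098  0.   ] local -0.211 -0.24
saucer3 side [204. 116. 262. 137.] 0.78
   [0.728 0.104 0.228] local 0.03 0.005
saucer3 top [188.  99. 257. 166.] 0.71
   [0.726 0.094 0.228] local 0.03 -0.006
```

Fit: cupboard at (0.697, 0.105), yaw -9.5°. A TCP height of 155 mm clears the cup and canister below, and keeps the gripper body above the door. I'll turn the jaw line parallel to the door, shut the fingers and approach.

```bash
python3 -m jog '[{"translation":[0,0,0],"twist":1,"claw":0},{"translation":[0,0,0],"twist":1,"claw":0},{"translation":[0,0,0],"twist":1,"claw":0},{"translation":[0,0,0],"twist":1,"claw":0},{"translation":[0,0,0],"twist":1,"claw":0},{"translation":[0,0,0],"twist":1,"claw":0},{"translation":[0.1,-0.7,0.1],"twist":0,"claw":0},{"translation":[0.1,-0.7,0.1],"twist":0,"claw":0},{"translation":[0.1,-0.7,0.1],"twist":0,"claw":0},{"translation":[0.1,-0.7,0.1],"twist":0,"claw":0},{"translation":[0.1,-0.7,0.1],"twist":0,"claw":0},{"translation":[0.1,-0.7,0.1],"twist":0,"claw":0},{"translation":[0.1,-0.7,0.1],"twist":0,"claw":0},{"translation":[0.1,-0.7,0.1],"twist":0,"claw":0},{"translation":[0.1,-0.7,0.1],"twist":0,"claw":0},{"translation":[0.1,-0.7,0.1],"twist":0,"claw":0},{"translation":[0.1,-0.7,0.1],"twist":0,"claw":0},{"translation":[0.1,-0.7,0.1],"twist":0,"claw":0},{"translation":[0,0,0],"twist":0,"claw":0}]' 10
cat > st.py <<'E'
from h import *
s=r.get_state();p=np.load("pose.npy");d=np.array(s["tool_pos"])-[p[0],p[1],0];c,n=np.cos(p[2]),np.sin(p[2])
M=R.from_quat(s["eef_rot"]).as_matrix();print(s["clock"],"world",np.round(s["tool_pos"],4),"local",np.round([c*d[0]+n*d[1],-n*d[0]+c*d[1],d[2]],4))
print("toolx yaw deg rel",np.degrees(np.arctan2(M[1,0],M[0,0])-p[2]).round(1),"F",np.round(s["contact_force"],2),"open",s["opening"])
E
python3 st.py
```

```text
clock: 3.48
tool_pos: [0.3831, -0.2305, 0.1902]
eef_rot: [0.997, -0.079, -0.0, -0.002]
contact_force: [-0.2, 1.0, 0.2]
opening: 0.002
3.4833 world [ 0.3831 -0.2305  0.1902] local [-0.2548 -0.3823  0.1902]
toolx yaw deg rel 0.4 F [-0.18  0.97  0.2 ] open 0.001657726141772499
```

```bash
python3 -m jog '[{"translation":[0.15,-0.66,0.08],"twist":0,"claw":0},{"translation":[0.15,-0.66,0.08],"twist":0,"claw":0},{"translation":[0.15,-0.66,0.08],"twist":0,"claw":0},{"translation":[0.15,-0.66,0.08],"twist":0,"claw":0},{"translation":[0.15,-0.66,0.08],"twist":0,"claw":0},{"translation":[0.15,-0.66,0.08],"twist":0,"claw":0},{"translation":[0.15,-0.66,0.08],"twist":0,"claw":0},{"translation":[0.15,-0.66,0.08],"twist":0,"claw":0},{"translation":[0.15,-0.66,0.08],"twist":0,"claw":0},{"translation":[0.15,-0.66,0.08],"twist":0,"claw":0},{"translation":[0.15,-0.66,0.08],"twist":0,"claw":0},{"translation":[0,0,0],"twist":0,"claw":0},{"translation":[0,0,0],"twist":0,"claw":0}]'
python3 st.py
python3 - <<'E'
from h import *
a=[]
for c,(y,x) in(("side",(130,140)),("top",(120,130))):
    im=r.snapshot(c)["img"][:,:,::-1]; a.append(cv2.resize(im[y:y+160,x:x+160],(400,400),interpolation=cv2.INTER_CUBIC))
cv2.imwrite("pics/pre.png",np.hstack(a))
E
```

```text
clock: 4.57
tool_pos: [0.4955, 0.0402, 0.1554]
eef_rot: [0.997, -0.082, 0.0, -0.0]
contact_force: [-0.7, -0.3, -0.2]
opening: 0.009
4.5667 world [0.4955 0.0402 0.1554] local [-0.1884 -0.0968  0.1554]
toolx yaw deg rel 0.1 F [-0.67 -0.3  -0.19] open 0.008588222606663923
```

View pics/pre.png

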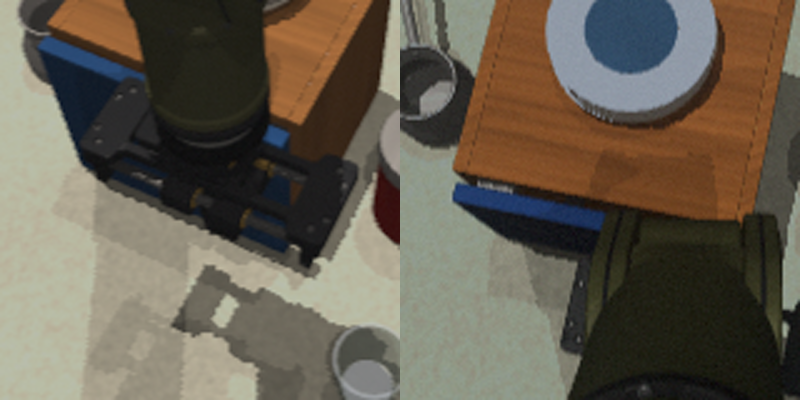

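The shut fingers are in front of the door near its free edge (side crop around (240,200)), with the gripper body above the door top. I'll close in, then press in small steps.

```bash
python3 -m jog '[{"translation":[0.3,-0.1,0],"twist":0,"claw":0},{"translation":[0.3,0,0],"twist":0,"claw":0},{"translation":[0.3,0,0],"twist":0,"claw":0},{"translation":[0.2,0,0],"twist":0,"claw":0},{"translation":[0,0,0],"twist":0,"claw":0},{"translation":[0,0,0],"twist":0,"claw":0}]'; python3 st.py
python3 -m jog '[{"translation":[0.07,0,0],"twist":0,"claw":0},{"translation":[0.07,0,0],"twist":0,"claw":0},{"translation":[0,0,0],"twist":0,"claw":0}]'; python3 st.py
python3 -m jog '[{"translation":[0.05,0,0],"twist":0,"claw":0},{"translation":[0.05,0,0],"twist":0,"claw":0},{"translation":[0,0,0],"twist":0,"claw":0}]'; python3 st.py
```

```text
clock: 5.17
tool_pos: [0.5384, 0.0342, 0.1555]
eef_rot: [0.996, -0.085, -0.0, 0.0]
contact_force: [-0.3, 0.3, -0.5]
opening: 0.007
5.1667 world [0.5384 0.0342 0.1555] local [-0.1452 -0.0956  0.1555]
toolx yaw deg rel -0.2 F [-0.34  0.29 -0.53] open 0.006911052087044678
clock: 5.42
tool_pos: [0.5446, 0.0344, 0.1556]
eef_rot: [0.996, -0.084, 0.0, 0.0]
contact_force: [-0.0, 0.3, -1.0]
opening: 0.002
5.4167 world [0.5446 0.0344 0.1556] local [-0.1391 -0.0944  0.1556]
toolx yaw deg rel -0.1 F [-0.04  0.29 -0.96] open 0.002489052638114992
clock: 5.67
tool_pos: [0.5474, 0.0339, 0.1553]
eef_rot: [0.996, -0.084, -0.001, 0.0]
contact_force: [-3.6, 1.3, 1.4]
opening: 0.005
5.6667 world [0.5474 0.0339 0.1553] local [-0.1363 -0.0945  0.1553]
toolx yaw deg rel -0.1 F [-3.65  1.3   1.44] open 0.004645336247819897
```

```bash
for i in 1 2; do python3 -m jog '[{"translation":[0.06,0,0],"twist":0,"claw":0},{"translation":[0,0,0],"twist":0,"claw":0},{"translation":[0,0,0],"twist":0,"claw":0}]'>/dev/null; python3 st.py; done
```

```text
5.9167 world [0.5502 0.0333 0.1553] local [-0.1334 -0.0946  0.1553]
toolx yaw deg rel -0.1 F [-3.46 -0.48  1.82] open 0.005350883933192431
6.1667 world [0.5528 0.0328 0.1553] local [-0.1307 -0.0946  0.1553]
toolx yaw deg rel -0.1 F [-3.58 -0.1   0.17] open 0.007175860413752954
```

```bash
python3 -m jog '[{"translation":[0.05,0,0],"twist":0,"claw":0},{"translation":[0,0,0],"twist":0,"claw":0},{"translation":[0,0,0],"twist":0,"claw":0}]'>/dev/null; python3 st.py;  python3 -m jog '[{"translation":[0.04,0,0],"twist":0,"claw":0},{"translation":[0,0,0],"twist":0,"claw":0},{"translation":[0,0,0],"twist":0,"claw":0}]'>/dev/null; python3 st.py
```

```text
6.4167 world [0.5528 0.0327 0.1553] local [-0.1307 -0.0947  0.1553]
toolx yaw deg rel -0.1 F [-8.07  0.28  4.56] open 0.002994849432359833
6.6667 world [0.5528 0.0328 0.1553] local [-0.1308 -0.0947  0.1553]
toolx yaw deg rel -0.1 F [-10.5   -0.35   6.85] open 0.0082600092405235
```

The door hit the inward stop: force rose to 10 N while the position held, after about 6 mm of travel. I'll withdraw straight back and let it spring open.

```bash
python3 -m jog '[{"translation":[-0.4,0,0],"twist":0,"claw":0},{"translation":[-0.7,0,0],"twist":0,"claw":0},{"translation":[-0.8,0,0],"twist":0,"claw":0},{"translation":[-0.8,0,0],"twist":0,"claw":0},{"translation":[-0.7,0.3,0],"twist":0,"claw":0},{"translation":[-0.4,0.6,0],"twist":0,"claw":0},{"translation":[0,0.7,0],"twist":0,"claw":0},{"translation":[0,0.7,0],"twist":0,"claw":0},{"translation":[0,0,0],"twist":0,"claw":0},{"translation":[0,0,0],"twist":0,"claw":0},{"translation":[0,0,0],"twist":0,"claw":0},{"translation":[0,0,0],"twist":0,"claw":0},{"translation":[0,0,0],"twist":0,"claw":0}]'>/dev/null
python3 st.py
python3 - <<'E'
from h import *
a=[];p=np.load("pose.npy")
for c,(y,x) in(("side",(110,130)),("top",(90,130))):
    s=r.snapshot(c);im=s["img"][:,:,::-1]; a.append(cv2.resize(im[y:y+200,x:x+200],(400,400),interpolation=cv2.INTER_CUBIC))
    for o in r.spot_point("door_press",c)[:1]:
        w=onz(ray(s,*o["location"]),.163);d=w-[p[0],p[1],0];k,n=np.cos(p[2]),np.sin(p[2]);l=np.array([k*d[0]+n*d[1],-n*d[0]+k*d[1]])
        print(c,o["confidence"],l.round(3),"angle",np.arctan2(-(l[0]+.116),-(l[1]-.11)).round(2)-.04)
cv2.imwrite("pics/ajar.png",np.hstack(a))
E
```

```text
7.75 world [ 0.3923 -0.0318  0.1555] local [-0.2784 -0.1848  0.1555]
toolx yaw deg rel 0.0 F [ 0.03  0.38 -0.33] open 0.003262439750923889
side 0.96 [-0.219 -0.053] angle 0.52
top 0.81 [-0.226 -0.063] angle 0.5299999999999999
```

View pics/ajar.png

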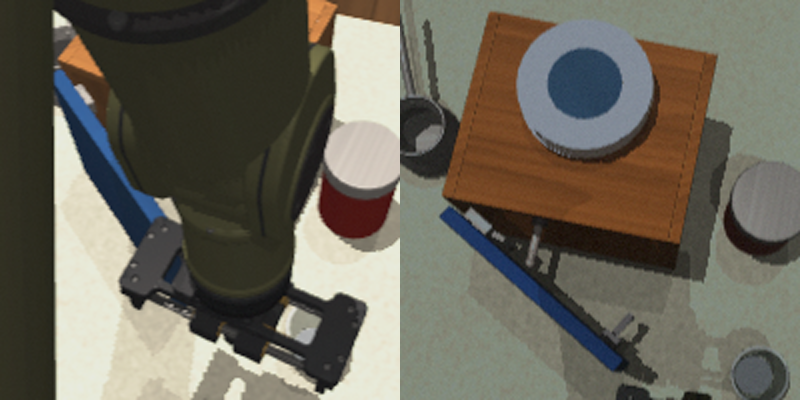

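The door sprang ajar to about 0.52 rad. In the top crop its free edge is at (620,365), with the catch pin beside it and well below tip height. I'll compute the pushing arc.

```bash
python3 -c "
import numpy as np
prev=np.array([-.17,-.09])
for t in np.r_[.5,np.arange(.6,1.58,.1),1.57]:
    s,c=np.sin(t),np.cos(t);u=np.array([-s,-c]);n=np.array([c,-s])
    C=np.array([-.116,.11])+.195*u+.008*n-np.array([-.009,.0175])
    d=(C-prev)/.04;prev=C;print(round(t,2),C.round(4),'tool',d[0].round(2),-d[1].round(2))
"
python3 -m jog '[{"translation":[0.5,0,0],"twist":0,"claw":0},{"translation":[0.6,0,0],"twist":0,"claw":0},{"translation":[0.6,0,0],"twist":0,"claw":0},{"translation":[0.6,0,0],"twist":0,"claw":0},{"translation":[0.4,-0.3,0],"twist":0,"claw":0},{"translation":[0,-0.6,0],"twist":0,"claw":0},{"translation":[0,-0.6,0],"twist":0,"claw":0},{"translation":[0,-0.6,0],"twist":0,"claw":0},{"translation":[0,-0.3,0],"twist":0,"claw":0},{"translation":[0,0,0],"twist":0,"claw":0}]'; python3 st.py
```

```text
0.5 [-0.1935 -0.0825] tool -0.59 -0.19
0.6 [-0.2105 -0.073 ] tool -0.43 -0.24
0.7 [-0.2265 -0.0618] tool -0.4 -0.28
0.8 [-0.2413 -0.0491] tool -0.37 -0.32
0.9 [-0.2548 -0.035 ] tool -0.34 -0.35
1.0 [-0.2668 -0.0196] tool -0.3 -0.38
1.1 [-0.2772 -0.0031] tool -0.26 -0.41
1.2 [-0.2858  0.0144] tool -0.22 -0.44
1.3 [-0.2928  0.0326] tool -0.17 -0.46
1.4 [-0.2978  0.0515] tool -0.13 -0.47
1.5 [-0.3009  0.0707] tool -0.08 -0.48
1.57 [-0.302   0.0843] tool -0.03 -0.34
clock: 8.78
tool_pos: [0.5141, 0.0474, 0.1553]
eef_rot: [0.997, -0.081, 0.0, -0.001]
contact_force: [0.1, -0.6, -0.8]
opening: 0.007
8.7833 world [0.5141 0.0474 0.1553] local [-0.1713 -0.0866  0.1553]
toolx yaw deg rel 0.2 F [ 0.1  -0.57 -0.8 ] open 0.006830198198376532
```

Behind the free edge, no contact. Now pushing round the arc in half steps, to about 1.0 rad first.

```bash
python3 -m jog '[{"translation":[-0.28,-0.05,0],"twist":0,"claw":0},{"translation":[-0.28,-0.05,0],"twist":0,"claw":0},{"translation":[-0.22,-0.12,0],"twist":0,"claw":0},{"translation":[-0.22,-0.12,0],"twist":0,"claw":0},{"translation":[-0.2,-0.14,0],"twist":0,"claw":0},{"translation":[-0.2,-0.14,0],"twist":0,"claw":0},{"translation":[-0.18,-0.16,0],"twist":0,"claw":0},{"translation":[-0.18,-0.16,0],"twist":0,"claw":0},{"translation":[-0.17,-0.18,0],"twist":0,"claw":0},{"translation":[-0.17,-0.18,0],"twist":0,"claw":0},{"translation":[-0.15,-0.19,0],"twist":0,"claw":0},{"translation":[-0.15,-0.19,0],"twist":0,"claw":0},{"translation":[0,0,0],"twist":0,"claw":0}]'; python3 st.py
```

```text
clock: 9.87
tool_pos: [0.4293, 0.1284, 0.1554]
eef_rot: [0.997, -0.082, -0.0, -0.0]
contact_force: [-0.4, -0.4, -0.1]
opening: 0.002
9.8667 world [0.4293 0.1284 0.1554] local [-0.2682 -0.0207  0.1554]
toolx yaw deg rel 0.1 F [-0.4  -0.36 -0.1 ] open 0.0021767783270825554
```

```bash
cat > door.py <<'E'
from h import *
import sys
a=[];p=np.load("pose.npy");k,n=np.cos(p[2]),np.sin(p[2])
for c,(y,x) in(("side",(110,80)),("top",(90,100))):
    s=r.snapshot(c);im=s["img"][:,:,::-1]; a.append(cv2.resize(im[y:y+240,x:x+240],(400,400),interpolation=cv2.INTER_CUBIC))
    for o in r.spot_point("door_press",c)[:1]:
        d=onz(ray(s,*o["location"]),.163)-[p[0],p[1],0];l=np.array([k*d[0]+n*d[1],-n*d[0]+k*d[1]])
        print(c,o["confidence"],l.round(3),"angle",(np.arctan2(-(l[0]+.116),-(l[1]-.11))-.04).round(2))
cv2.imwrite(sys.argv[1],np.hstack(a))
E
python3 door.py pics/mid.png
```

```text
side 0.84 [-0.283  0.021] angle 1.04
```

View pics/mid.png

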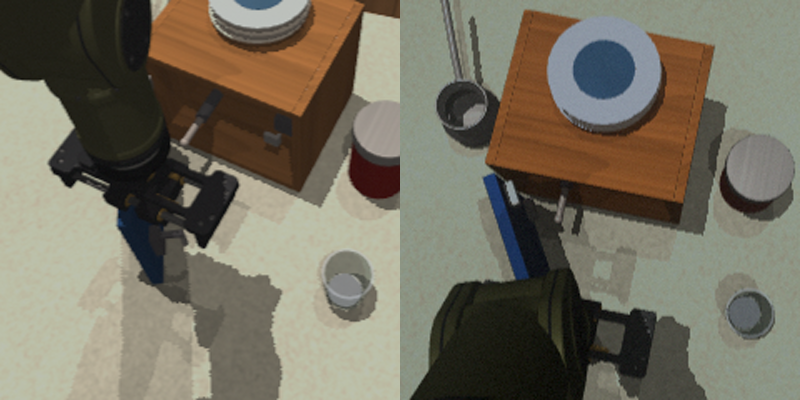

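The door is following the finger at about 1.04 rad, and everything else is in place. I'll push on to square, slowing at the end.

```bash
python3 -m jog '[{"translation":[-0.12,-0.2,0],"twist":0,"claw":0},{"translation":[-0.13,-0.2,0],"twist":0,"claw":0},{"translation":[-0.11,-0.22,0],"twist":0,"claw":0},{"translation":[-0.11,-0.22,0],"twist":0,"claw":0},{"translation":[-0.08,-0.23,0],"twist":0,"claw":0},{"translation":[-0.08,-0.23,0],"twist":0,"claw":0},{"translation":[-0.06,-0.23,0],"twist":0,"claw":0},{"translation":[-0.06,-0.23,0],"twist":0,"claw":0},{"translation":[-0.04,-0.2,0],"twist":0,"claw":0},{"translation":[-0.03,-0.16,0],"twist":0,"claw":0},{"translation":[-0.02,-0.14,0],"twist":0,"claw":0},{"translation":[0,-0.12,0],"twist":0,"claw":0},{"translation":[0,-0.1,0],"twist":0,"claw":0},{"translation":[0,-0.1,0],"twist":0,"claw":0},{"translation":[0,-0.1,0],"twist":0,"claw":0},{"translation":[0,-0.08,0],"twist":0,"claw":0},{"translation":[0,-0.06,0],"twist":0,"claw":0},{"translation":[0,0,0],"twist":0,"claw":0},{"translation":[0,0,0],"twist":0,"claw":0}]'>/dev/null; python3 st.py; python3 door.py pics/open.png
```

```text
11.65 world [0.4163 0.2429 0.1555] local [-0.2999  0.0901  0.1555]
toolx yaw deg rel -0.1 F [-0.81  0.03  0.  ] open 0.005537934185776111
side 0.57 [-0.311  0.128] angle 1.62
```

View pics/open.png

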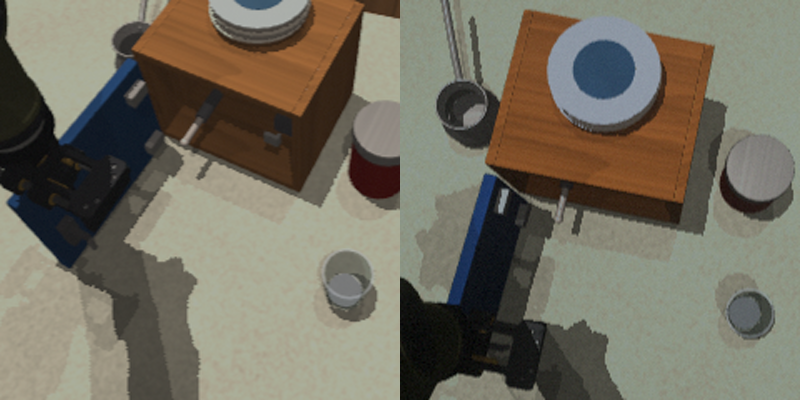

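The door stands about square, at roughly 1.6 rad. I'll back the finger away sideways and raise the hand.

```bash
python3 -m jog '[{"translation":[0,0.2,0],"twist":0,"claw":0},{"translation":[0,0.5,0],"twist":0,"claw":0},{"translation":[0,0.7,0],"twist":0,"claw":0},{"translation":[0,0.7,0],"twist":0,"claw":0},{"translation":[0,0.7,-0.3],"twist":0,"claw":0},{"translation":[0,0.7,-0.5],"twist":0,"claw":0},{"translation":[0,0.7,-0.5],"twist":0,"claw":0},{"translation":[0,0.7,-0.5],"twist":0,"claw":0},{"translation":[0,0.7,-0.5],"twist":0,"claw":0},{"translation":[0,0.7,-0.4],"twist":0,"claw":0},{"translation":[0,0.7,0],"twist":0,"claw":0},{"translation":[0,0.7,0],"twist":0,"claw":0},{"translation":[0,0.7,0],"twist":0,"claw":0},{"translation":[0,0.7,0],"twist":0,"claw":0},{"translation":[0,0.7,0],"twist":0,"claw":0},{"translation":[0,0.4,0],"twist":0,"claw":0},{"translation":[0,0,0],"twist":0,"claw":0},{"translation":[0,0,0],"twist":0,"claw":0},{"translation":[0,0,0],"twist":0,"claw":0}]'>/dev/null; python3 st.py; python3 door.py pics/end.png
```

```text
13.4333 world [ 0.3478 -0.1587  0.2634] local [-0.3015 -0.3173  0.2634]
toolx yaw deg rel -0.1 F [-0.46  0.84 -0.15] open 0.005346097107889569
side 0.94 [-0.318  0.133] angle 1.64
top 0.69 [-0.319  0.128] angle 1.62
```

View pics/end.png

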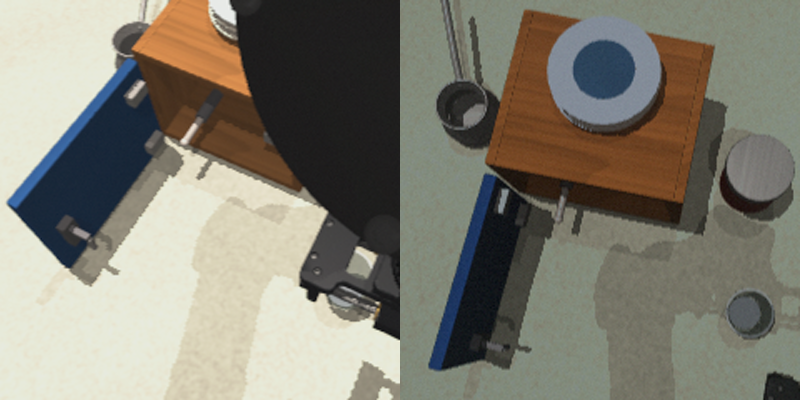

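The door stands open and still at about 1.62 rad, its free edge at (435,365) in the top crop. The hand is clear, and the cup, canister, cezve and saucers haven't moved. Handing in.

```bash
python3 -c "
from plant import r
print(r.finish_job())"
```

```text
the job is handed in; nothing more can be done
None
```

The blue door is wide open, and I handed the job in soon after 13.4 s on the robot's clock.

- **Press:** I pressed the door in near its free edge with the shut fingers. It stopped after about 6 mm, with the sideways force at about 10 N. When I withdrew, it sprang ajar by itself to about 0.52 rad.
- **Push:** I put the outside of the fingers behind the free edge and pushed the door round. I never took it between the fingers.
- **Last checks:** After the hand backed off, the two cameras put the door at 1.64 and 1.62 rad, a few degrees past square. It had not visibly moved since the push. The hand was clear, and the wrist force read about 1 N, which is the sensor's usual noise.
- **Coffee things:** The cup, canister, cezve and saucers looked unmoved. In the last side view the arm hid some of them, so that rests mainly on the top view.
- **Checks that failed or disagreed:** The door-point detector missed the door in the top view on the two looks made during the push. The detected points and the picked corners left errors of up to about 3 pixels in the cupboard fit, apart from one false cupboard detection that I ignored. First contact with the door came about 3 mm earlier than the fit predicted.

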